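# Stand the fruit-sizing plugs on their rack in order of size

### The job

The four orange fruit-sizing plugs have been left about the sorting table. Stand them upright on the wooden rack in order of disc size, one centred on each ring mark: the smallest on the mark next to the red block, then larger and larger towards the white block. Leave the two loose kiwis where they lie.

Things in the scene. Friction and masses are not known exactly. Their poses are not given: they have to be found in the camera images.
- plug_32: the smallest of four loose fruit-sizing plugs, standing upright: an orange plastic disc 32 mm across and 34 mm high, with a steel line round its waist; on top a thin steel neck (14 mm across) and a round black knob, 20 mm across, from 45 to 75 mm above the underside, to be gripped from above. Origin at the centre of the underside, z up. Weighs about 50 to 150 g
- plug_42: the second smallest of four loose fruit-sizing plugs, standing upright: an orange plastic disc 42 mm across and 34 mm high, with a steel line round its waist; on top a thin steel neck (14 mm across) and a round black knob, 20 mm across, from 45 to 75 mm above the underside, to be gripped from above. Origin at the centre of the underside, z up. Weighs about 50 to 150 g
- plug_52: the second largest of four loose fruit-sizing plugs, standing upright: an orange plastic disc 52 mm across and 34 mm high, with a steel line round its waist; on top a thin steel neck (14 mm across) and a round black knob, 20 mm across, from 45 to 75 mm above the underside, to be gripped from above. Origin at the centre of the underside, z up. Weighs about 50 to 150 g
- plug_62: the largest of four loose fruit-sizing plugs, standing upright: an orange plastic disc 62 mm across and 34 mm high, with a steel line round its waist; on top a thin steel neck (14 mm across) and a round black knob, 20 mm across, from 45 to 75 mm above the underside, to be gripped from above. Origin at the centre of the underside, z up. Weighs about 50 to 150 g
- rack: light wooden rack fixed on the table: board 350 mm long (its y) and 100 mm wide (x -46 to +54 mm), top 14 mm above the table; a ledge 12 mm higher and 8 mm wide runs along the far edge. Four dark ring marks, 70 mm across with a dot at the centre, lie in a row at x = 0, y = -112.5, -37.5, +37.5, +112.5 mm. Origin on the table under the middle of the row, z up
- red_block: red block, 60 mm x 16 mm across the board and 22 mm high, fixed on the board at one end of the row (rack y = +165 or -165 mm; which end varies). It marks the end where the smallest plug belongs. Origin at the centre of its underside, on the board, 52.5 mm from the centre of the nearest mark
- white_block: white block of the same size, fixed at the other end of the board. Origin at the centre of its underside
- kiwi_a: a kiwi fruit lying loose on the table among the plugs, 57 x 70 x 48 mm high (long along its y); to be left where it lies. Origin at the centre of its underside
- kiwi_b: another kiwi fruit lying loose among the plugs, 55 x 71 x 43 mm high; to be left where it lies. Origin at the centre of its underside
Not all that is in view belongs to the job. Leave any blue look-alike of the plug_52 alone. Leave any pink look-alike of the plug_62 alone.

How it is judged:
By the outcome, as a careful person would: the job done as asked, in the order asked, and still so for the second after the job is handed in, with the robot touching nothing.
It also fails if it takes over 88 s, if anything falls off the work surface, if the arm or the gripper's body presses on something with over 40 N, if the wrist force passes 120 N, or if a joint passes its speed limit or range.

### The arm

A 6-joint arm with a two-finger parallel gripper is mounted at the origin on a cart in front of the work surface, level with it; the furniture and walls round the work are solid. World frame = base frame: x ahead of the robot, y to its left, z up, the work surface at z = 0. Lengths are in mm, angles in rad, forces in N, time in s.
With the tool pointing down it reaches from about 300 to 750 mm from the base axis. Payload 8.5 kg.
Tool frame: the origin (TCP) lies where the fingers leave the gripper's body, on its centre line; the fingertips stand robot.nose_length ahead of it and the grasp point (between the pads) lies 45 mm ahead of it (robot.nose_length is the distance from the TCP to the fingertips, in mm); z points along the fingers, y is the line along which they close (so a half turn about z gives the same grasp; the last joint's range is limited). The gripper opens to 88 mm and grips with 3 to 60 N. Pads are 18 mm wide; open, the fingers measure 123 mm over their backs; the gripper's body (75 mm by 187 mm) begins 45 mm behind the grasp point.
Start: joints at [0.904, 0.381, 1.297, -0, 1.464, -0.215], TCP at [240.111, 494.8, 302.748] pointing down, gripper open.
Joint ranges: [-3.11, 3.11], [-0.89, 2.33], [0.22, 2.48], [-1.42, 4.56], [0.17, 2.85], [-2.88, 2.88]. Speed limits (rad/s): [2.39, 2.39, 3.14, 3.14, 3.14, 3.14].

### API

Orientations are given as a unit quaternion [w, x, y, z].
In Python, from station import robot, vision gives the robot as it stands. The module is installed in compiled form; this text tells all that it offers.
- The arm moves only by the tool arm_command, never from a script. Its argument "increments" is one flat list of numbers, 5 for each row, row after row: the finger opening in cm, from 0 to 8.81, then the shift along the tool's x, y, z in cm, then the turn about the tool's z in degrees. In form: [gripper, x, y, z, roll, gripper, x, y, z, roll, ...]. A call has 1 to 8 rows; each row shifts and turns the commanded pose from where the row before left it, along the tool's axes as they then stand; what a row does not reach is not made up. A row lasts 1/12 s, in which the tool goes at most 41.7 mm and 7.16 degrees, less where a joint would pass 70% of its speed; a pose out of reach is approached as far as the arm can. A call with a gripper value outside its range is refused whole. The fingers move at their own pace and stop on an object; "grip_force" is the grip in N (left out, the last holds). Time passes only in rows, so rows that do not move let the fingers close. It gives the time, the measured TCP pose, the force, the opening and the grip force at its end, in the units of the state.
- robot.get_obs(): the state, without advancing time (a new reading comes with each control period).
- vision.read_camera(name): name is "side" or "top"; returns a dict with "pixels" (420x560x3 uint8, red, green, blue), "fovy" (degrees; the focal length in pixels is half the picture's height over the tangent of half this angle, whatever the lens; pixels are square), "cx", "cy" (the principal point, pixels), "T" (4x4, takes a point from camera to world coordinates). Camera axes: x right, y down, z forward; pixel columns grow to the right and rows downward; lengths in mm; the calibration is good to about 2 mm. A picture is of the moment at which its call begins. There is no depth.
- robot.finish_job(): hands the job in; it is judged then, once.
Trained networks look in a picture, given as the dict that the camera call returned (one of the last four; its "shot" number tells which), for a name from the list of things; names that differ only in an ending like _2 or _b are one class to them, and where a whole thing is asked for, a point or a joint stands for the part that bears it (a point fixed in the world has none). Each returns a list of dicts, best first, with "conf" (0 to 1); they miss things now and then, are a little off and sometimes report something else, mostly with a low value. They report only what shows in the picture. A call takes as long as a camera call. They do not tell look-alikes from the thing itself.
- vision.find_in(picture, target): "at" ([x, y, z] in mm, in world coordinates, good to about 4 mm: the middle of the surface that is visible of it).
- vision.place_of(picture, target): "at" ([x, y, z] in mm, in world coordinates, good to about 4 mm: a listed point, or the origin of a listed thing).
The state is a dict: "time": time; "joint_pos": joint angles; "dq": joint speeds; "joint_torque": joint torques, N m; "tcp_pos": TCP position; "orientation": TCP orientation; "force": force on the tool from outside, world axes, zero at the start; "wrist_torque": the same for the moment, N m; "width": finger opening in mm; "grip_force": force on a finger pad.
Only numpy, scipy, OpenCV 4.12 (cv2) and the standard library are available. Lean on these libraries where they do the work, as an engineer would, in place of code of your own. Each camera call takes 0.05 s, during which the arm holds its last target. There are 200 camera calls.

## Working session

There is one attempt and no reset: what is moved stays moved. The work goes in short steps, Python scripts to look and compute and a tool call to move; the robot and the scene stay as the last step left them, time stands still between calls to the robot, and variables do not carry over. Pictures are saved under pics/ and viewed, at most 14 in all, crops included, and the job is handed in when it is done.

Besides the shell and the picture viewer there is one more tool, called after "Call:" as name(argument=value, ...) on one line, values as JSON. arm_command: Moves the arm, as the interface text tells. Its arguments: {"type":"object","properties":{"increments":{"type":"array","items":{"type":"number"}},"grip_force":{"type":"number"}},"required":["increments"]}

```bash
mkdir -p pics; ls
python3 - <<'E'
from station import robot, vision
import cv2,numpy as np
o=robot.get_obs(); print({k:np.round(v,3) for k,v in o.items()}, robot.nose_length)
for n in("top","side"):
    p=vision.read_camera(n); cv2.imwrite(f"pics/{n}0.png",p["pixels"][:,:,::-1]); print(n,p["fovy"],p["cx"],p["cy"],np.round(p["T"],3).tolist(),[k for k in p if k!="pixels"])
    for t in("plug_32","plug_42","plug_52","plug_62","rack","red_block","white_block","kiwi_a"):
        print(t,[(np.round(d["at"]).tolist(),round(d["conf"],2)) for d in vision.place_of(p,t)])
E
```

```text
pics
{'time': np.float64(0.0), 'joint_pos': array([ 0.904,  0.381,  1.298, -0.   ,  1.464, -0.215]), 'dq': array([-0.   ,  0.002, -0.001, -0.   ,  0.002, -0.001]), 'joint_torque': array([ 0.0000e+00, -4.3793e+01, -2.2455e+01,  7.1000e-02,  3.5000e-02,
       -0.0000e+00]), 'tcp_pos': array([240.011, 494.673, 302.134]), 'orientation': array([-0.   ,  0.224,  0.975, -0.001]), 'force': array([ 0.316,  0.67 , -0.332]), 'wrist_torque': array([0.015, 0.009, 0.033]), 'grip_force': np.float64(0.0), 'width': np.float64(87.787)} 64.0
top 48.08429448533806 277.67859815058694 201.50113848924812 [[0.02, -0.994, 0.103, 388.594], [-1.0, -0.02, 0.004, -10.925], [-0.002, -0.103, -0.995, 1358.188], [0.0, 0.0, 0.0, 1.0]] ['fovy', 'cx', 'cy', 'T', 'shot']
plug_32 [([517.0, 225.0, 0.0], 0.97), ([490.0, -368.0, 1.0], 0.73), ([426.0, 66.0, 2.0], 0.62), ([432.0, -191.0, -2.0], 0.6), ([399.0, -336.0, -4.0], 0.51), ([429.0, 204.0, -0.0], 0.49)]
plug_42 [([517.0, 225.0, 0.0], 0.97), ([490.0, -368.0, 1.0], 0.73), ([426.0, 66.0, 2.0], 0.62), ([432.0, -191.0, -2.0], 0.6), ([399.0, -336.0, -4.0], 0.51), ([429.0, 2
[... 1216 characters left out ...]
188.0, -0.0], 0.67), ([424.0, 64.0, 3.0], 0.66), ([602.0, -22.0, -4.0], 0.51)]
plug_52 [([394.0, -331.0, -3.0], 0.96), ([496.0, -366.0, 2.0], 0.96), ([518.0, 226.0, 2.0], 0.88), ([430.0, 207.0, 0.0], 0.74), ([432.0, -188.0, -0.0], 0.67), ([424.0, 64.0, 3.0], 0.66), ([602.0, -22.0, -4.0], 0.51)]
plug_62 [([394.0, -331.0, -3.0], 0.96), ([496.0, -366.0, 2.0], 0.96), ([518.0, 226.0, 2.0], 0.88), ([430.0, 207.0, 0.0], 0.74), ([432.0, -188.0, -0.0], 0.67), ([424.0, 64.0, 3.0], 0.66), ([602.0, -22.0, -4.0], 0.51)]
rack [([605.0, -24.0, -3.0], 0.65)]
red_block [([633.0, -185.0, 13.0], 0.49)]
white_block [([573.0, 138.0, 14.0], 0.71)]
kiwi_a [([430.0, -56.0, 2.0], 0.95), ([417.0, 318.0, -1.0], 0.77)]
```

View pics/top0.png

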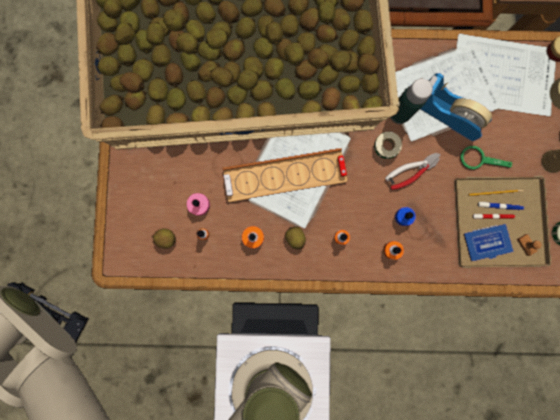

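View pics/side0.png

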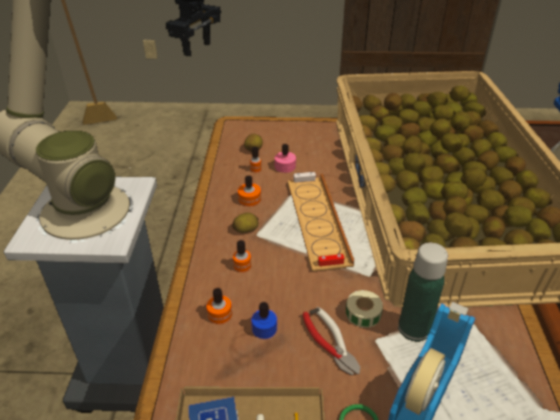

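The top view shows these plugs:

| Item | Pixel |
|---|---|
| Orange | (202,234), smallest |
| Orange | (342,237) |
| Orange | (394,250) |
| Orange | (252,237), large |
| Pink decoy | (198,204) |
| Blue decoy | (405,216) |

The kiwis are at (164,239) and (295,238). The rack's red end is on the right (y<0), and the crate stands just behind the rack. Next I measure knobs, disc widths and rack rings from rectified views.

```bash
cat > h.py <<'E'
import numpy as np,cv2
from station import robot,vision
def K(p):
    f=p["pixels"].shape[0]/2/np.tan(np.radians(p["fovy"]/2)); return np.array([[f,0,p["cx"]],[0,f,p["cy"]],[0,0,1]])
def proj(p,X):
    W=np.linalg.inv(p["T"]); X=np.atleast_2d(X); c=X@W[:3,:3].T+W[:3,3]; u=c@K(p).T; return u[:,:2]/u[:,2:]
def ray(p,uv,z):
    d=p["T"][:3,:3]@np.linalg.inv(K(p))@np.array([uv[0],uv[1],1]); o=p["T"][:3,3]; return (o+d*(z-o[2])/d[2])[:2]
def rect(p,z,x0,y0,w,h,s=2):
    """metric view of plane z: col=(y0-y)*s (y left), row=(x0-x)*s (x up)"""
    q=np.float32([[x0,y0,z],[x0,y0-w,z],[x0-h,y0-w,z],[x0-h,y0,z]])
    H=cv2.getPerspectiveTransform(np.float32(proj(p,q)),np.float32([[0,0],[w*s,0],[w*s,h*s],[0,h*s]]))
    return cv2.warpPerspective(p["pixels"],H,(w*s,h*s),flags=cv2.INTER_CUBIC)
def hsvmask(p,kind):
    h,s,v=cv2.split(cv2.cvtColor(p["pixels"],cv2.COLOR_RGB2HSV))
    return ((h<15)&(s>200)&(v>170)) if kind=="orange" else (v<48)
def rings(p,g=(605,-22,0.187)):
    """darkness template of the four rings + dots on z=14, best (x,y,ang)"""
    im=cv2.cvtColor(rect(p,14,720,220,460,220),cv2.COLOR_RGB2GRAY); im=255-cv2.GaussianBlur(im,(0,0),2).astype(float)
    t=np.linspace(0,2*np.pi,90,endpoint=False)
    def sc(v):
        x,y,a=v; S=0
        for k in(-112.5,-37.5,37.5,112.5):
            cx,cy=x-np.sin(a)*k,y+np.cos(a)*k
            for r,w in((34,1),(29,-.5),(38,-.5)):
                m=np.float32([(220-cy-r*np.sin(t))*2,(720-cx-r*np.cos(t))*2])
                S+=w*cv2.remap(im,m[0],m[1],cv2.INTER_LINEAR).mean()
        return -S
    from scipy.optimize import brute,fmin
    return brute(sc,(slice(g[0]-12,g[0]+13,2),slice(g[1]-12,g[1]+13,2),slice(g[2]-.04,g[2]+.041,.01)),finish=fmin)
def plugs(p,guess,r=45):
    out=[]
    for g in guess:
        n,lab,st,ce=cv2.connectedComponentsWithStats(hsvmask(p,"dark").astype(np.uint8))
        u=proj(p,[*g,60])[0]; c=[i for i in range(1,n) if st[i,4]>8 and np.hypot(*(ce[i]-u))<12]
        k=ray(p,ce[c[np.argmax([st[i,4] for i in c])]],60) if c else np.array([np.nan]*2)
        o=hsvmask(p,"orange"); ud=proj(p,[*g,17])[0]; yy,xx=np.mgrid[:o.shape[0],:o.shape[1]]
        o=o&(np.hypot(xx-ud[0],yy-ud[1])<22); xs=np.where(o.any(0))[0]
        d=np.linalg.norm(p["T"][:3,3]-np.r_[g,17]); w=(np.ptp(xs)+1)*d/K(p)[0,0] if len(xs) else 0
        out.append((k.round(1),round(w,1),int(o.sum())))
    return out
E
python3 - <<'E'
from h import *
G=[(430,206),(425,65),(432,-190),(396,-333)]
vs=[]
for n in("top","side"):
    p=vision.read_camera(n); print(n,rings(p))
    for g,r in zip(G,plugs(p,G)): print(g,*r)
    a=rect(p,14,720,220,460,220,1); b=rect(p,34,490,260,660,150,1); b=cv2.resize(b,(460,105))
    vs.append(np.vstack([a,b])); 
    cs=[cv2.resize(p["pixels"][int(u[1])-22:int(u[1])+22,int(u[0])-22:int(u[0])+22],(190,190),interpolation=cv2.INTER_NEAREST) for u in proj(p,[[*g,34] for g in G])]
    vs[-1]=np.vstack([cv2.resize(a,(760,363)),np.hstack(cs)])
    cv2.imwrite(f"pics/r_{n}.png",vs[-1][:,:,::-1])
    # crate rim
    for z in(60,100,150): print("rim z",z,ray(p,(240,137),z) if n=="top" else ray(p,(352,150),z))
E
```

```text
top [ 6.02437528e+02 -2.40652530e+01  1.90526484e-01]
(430, 206) [430.1 206.3] 0 0
(425, 65) [423.8  64.1] 62.8 221
(432, -190) [ 428.8 -186.9] 40.3 47
(396, -333) [ 395.5 -332.4] 52.7 120
rim z 60 [702.90588702 104.62398973]
rim z 100 [693.22123746 101.06367132]
rim z 150 [681.11542549  96.6132733 ]
side [ 6.04405051e+02 -2.44783250e+01  1.89241919e-01]
(430, 206) [431.2 207.9] 20.3 21
(425, 65) [426.7  63.1] 61.7 162
(432, -190) [ 430.9 -189.3] 41.7 71
(396, -333) [ 397.3 -335.1] 53.6 191
rim z 60 [708.11410038 223.75429938]
rim z 100 [700.68650901 160.75363319]
rim z 150 [691.4020198   82.00280045]
```

View pics/r_top.png

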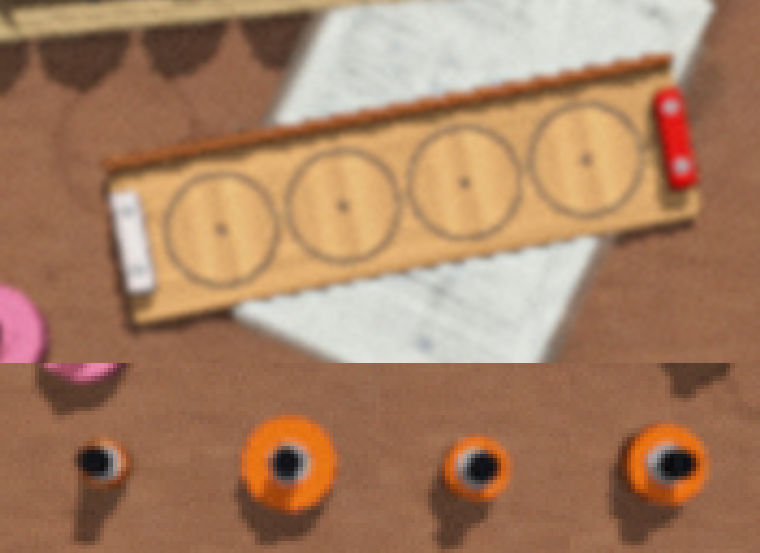

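View pics/r_side.png

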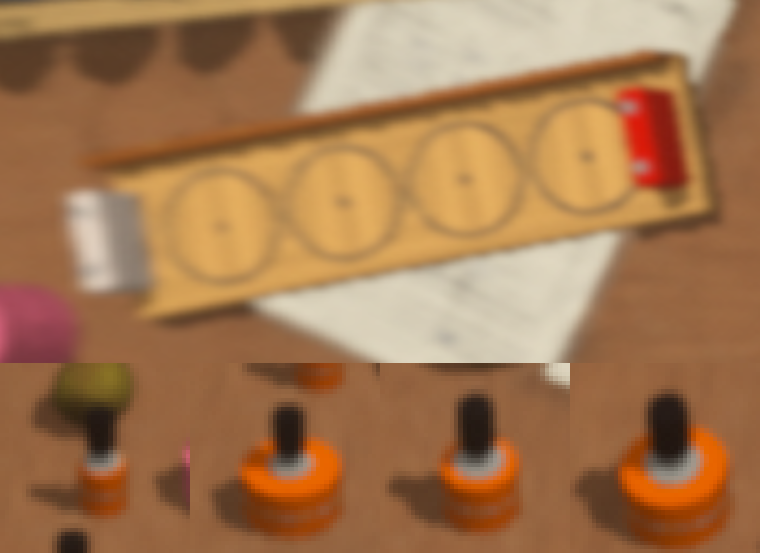

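Widths measure 62, 42 and 53 mm, and the smallest is by elimination, so from y=+206 to -333 the plugs are 32, 62, 42, 52. The crops confirm all four are orange. Red is at rack y=-165.

I'll first turn the tool so the fingers close along the rack.

Call:
arm_command(increments=[5, 0, 0, 1, -6.1, 5, 0, 0, 1, -6.1, 5, 0, 0, 1, -6.1, 5, 0, 0, 1, -6.1, 5, 0, 0, 1, -6.1, 5, 0, 0, 1, -6.1, 5, 0, 0, 1, -0.2, 5, 0, 0, 0, 0], grip_force=15)

```text
time: 1.67
tcp_pos: [239.8, 494.4, 230.9]
orientation: [-0.001, -0.094, 0.996, -0.001]
force: [-0.5, 0.6, 0.1]
width: 50.0
grip_force: 0.0
```

```bash
cat >> h.py <<'E'
from scipy.spatial.transform import Rotation as R
TG=dict(p32=(430.6,207),p62=(425.2,63.6),p42=(429.8,-188),p52=(396.4,-333.8),m32=(624.7,-134.8),m42=(610.5,-61.1),m52=(596.3,12.5),m62=(582.1,86.2))
def go(name,z,frm=None):
    o=robot.get_obs(); q=o["orientation"]; M=R.from_quat(np.r_[q[1:],q[0]]).as_matrix()
    t=np.r_[TG[name],z]; y=np.degrees(np.arctan2(M[1,1],M[0,1]))
    print(name,"t",round(o["time"],2),"tcp",o["tcp_pos"].round(1),"w",round(o["width"],1),"gf",round(o["grip_force"],1),"F",o["force"].round(1),"yaw",round(y,2),"tilt",M[:,2].round(3),"tool cm",(M.T@(t-o["tcp_pos"])/10).round(2))
E
python3 -c "
from h import *
go('p32',200)"
```

```text
p32 t 1.67 tcp [239.8 494.4 230.9] w 50.0 gf 0.0 F [-0.5  0.6  0.1] yaw 100.74 tilt [-0.002 -0.003 -1.   ] tool cm [-13.4  -31.78   3.13]
```

Call:
arm_command(increments=[5, -1.34, -3.18, 0.3, 0, 5, -1.34, -3.18, 0.3, 0, 5, -1.34, -3.18, 0.3, 0, 5, -1.34, -3.18, 0.3, 0, 5, -1.34, -3.18, 0.3, 0, 5, -1.34, -3.18, 0.3, 0, 5, -1.34, -3.18, 0.3, 0, 5, -1.34, -3.18, 0.3, 0])

```text
time: 2.33
tcp_pos: [394.4, 263.9, 209.2]
orientation: [0.001, -0.093, 0.996, 0.0]
force: [0.5, 0.5, -0.7]
width: 50.1
grip_force: 0.0
```

Call:
arm_command(increments=[5, -1.34, -3.18, 0.3, 0, 5, -1.34, -3.18, 0.3, 0, 5, 0, 0, 0, 0, 5, 0, 0, 0, 0])

```text
time: 2.67
tcp_pos: [432.8, 206.8, 203.0]
orientation: [0.0, -0.092, 0.996, 0.0]
force: [-1.6, 0.2, 0.3]
width: 49.8
grip_force: 0.0
```

```bash
python3 -c "
from h import *
go('p32',105)"
```

```text
p32 t 2.67 tcp [432.8 206.8 203. ] w 49.8 gf 0.0 F [-1.6  0.2  0.3] yaw 100.58 tilt [ 0.  0. -1.] tool cm [0.21 0.06 9.8 ]
```

Call:
arm_command(increments=[5, 0.2, 0, 2, 0, 5, 0, 0, 2, 0, 5, 0, 0, 2, 0, 5, 0, 0, 2, 0, 5, 0, 0, 1.2, 0, 5, 0, 0, 0.6, 0, 5, 0, 0, 0, 0])

```text
time: 3.25
tcp_pos: [429.2, 208.3, 104.2]
orientation: [-0.001, -0.095, 0.995, -0.0]
force: [-0.4, 0.1, -0.3]
width: 50.1
grip_force: 0.0
```

Call:
arm_command(increments=[1.2, 0, 0, 0, 0, 1.2, 0, 0, 0, 0, 1.2, 0, 0, 0, 0, 1.2, 0, 0, 0, 0, 1.2, 0, 0, 0, 0])

```text
time: 3.67
tcp_pos: [430.1, 207.6, 105.2]
orientation: [0.0, -0.095, 0.995, 0.0]
force: [0.6, 0.2, -0.1]
width: 19.1
grip_force: 15.0
```

```bash
python3 -c "
from h import *
go('m32',205)
for n in ('side',):
    p=vision.read_camera(n); u=proj(p,[430,207,60])[0].astype(int); c=p['pixels'][u[1]-50:u[1]+50,u[0]-60:u[0]+60]; cv2.imwrite('pics/g1.png',cv2.resize(c,(600,500))[:,:,::-1])
"
```

```text
m32 t 3.67 tcp [430.1 207.6 105.2] w 19.1 gf 15.0 F [ 0.6  0.2 -0.1] yaw 100.91 tilt [ 0.001  0.    -1.   ] tool cm [-12.64 -37.3   -9.97]
```

View pics/g1.png

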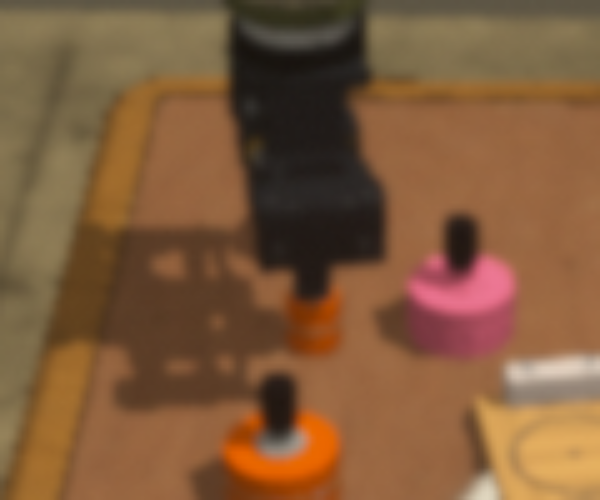

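The picture shows the knob of the smallest plug held squarely between the fingers at about (312,290) in the crop, still upright. I'll lift it and carry it to the red-end mark.

Call:
arm_command(increments=[1.2, 0, 0, -2, 0, 1.2, 0, 0, -4, 0, 1.2, 0, 0, -4, 0, 1.2, -1.05, -3.11, 0, 0, 1.2, -1.05, -3.11, 0, 0, 1.2, -1.05, -3.11, 0, 0, 1.2, -1.05, -3.11, 0, 0, 1.2, -1.05, -3.11, 0, 0])

```text
time: 4.38
tcp_pos: [511.3, 63.3, 204.9]
orientation: [0.0, -0.095, 0.995, 0.0]
force: [-0.1, 0.6, -0.9]
width: 19.3
grip_force: 15.0
```

Call:
arm_command(increments=[1.2, -1.05, -3.11, 0, 0, 1.2, -1.05, -3.11, 0, 0, 1.2, -1.05, -3.11, 0, 0, 1.2, -1.05, -3.11, 0, 0, 1.2, -1.05, -3.11, 0, 0, 1.2, -1.05, -3.11, 0, 0, 1.2, -1.05, -3.11, 0, 0, 1.2, 0, 0, 0, 0])

```text
time: 5.05
tcp_pos: [625.9, -140.1, 204.1]
orientation: [0.0, -0.093, 0.996, -0.001]
force: [-0.8, -0.5, -0.3]
width: 19.6
grip_force: 15.0
```

```bash
python3 -c "
from h import *
go('m32',119.5)"
```

```text
m32 t 5.05 tcp [ 625.9 -140.1  204.1] w 19.6 gf 15.0 F [-0.8 -0.5 -0.3] yaw 100.68 tilt [ 0.001 -0.002 -1.   ] tool cm [0.03 0.55 8.45]
```

Call:
arm_command(increments=[1.2, 0, 0.2, 2, 0, 1.2, 0, 0, 2, 0, 1.2, 0, 0, 2, 0, 1.2, 0, 0, 0, 0, 1.2, 0, 0, 0, 0])

```text
time: 5.47
tcp_pos: [623.6, -132.7, 144.4]
orientation: [-0.001, -0.095, 0.995, 0.001]
force: [0.3, -0.5, -0.2]
width: 19.3
grip_force: 15.0
```

```bash
python3 -c "
from h import *
go('m32',119.5)
P={}
for n in('top','side'):
    p=vision.read_camera(n); u=proj(p,[624,-135,45])[0].astype(int); P[n]=cv2.resize(p['pixels'][u[1]-35:u[1]+35,u[0]-30:u[0]+30],(360,420))
cv2.imwrite('pics/pl1.png',np.hstack([P['top'],P['side']])[:,:,::-1])
go('m32',119.5)"
```

```text
m32 t 5.47 tcp [ 623.6 -132.7  144.4] w 19.3 gf 15.0 F [ 0.3 -0.5 -0.2] yaw 100.92 tilt [-0.002  0.001 -1.   ] tool cm [-0.07 -0.23  2.49]
m32 t 5.57 tcp [ 624.3 -133.1  146.1] w 19.4 gf 15.0 F [0.3 0.7 0.5] yaw 100.92 tilt [ 0.002 -0.001 -1.   ] tool cm [-0.   -0.17  2.66]
```

View pics/pl1.png

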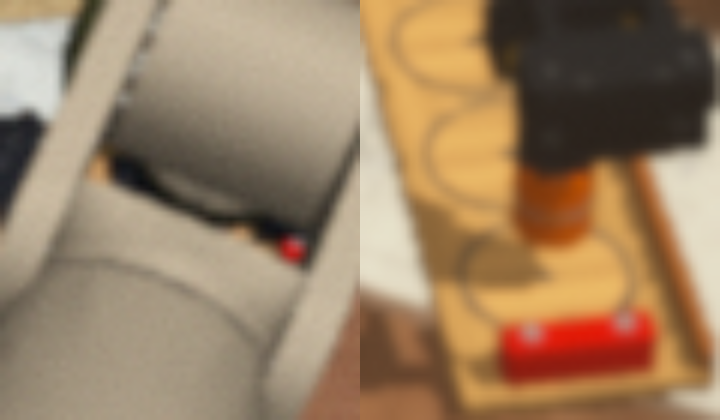

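The plug hangs vertically above the red-end ring in the side view, with the red block at about (575,345). I'll lower it and release.

Call:
arm_command(increments=[1.2, 0, -0.2, 1, 0, 1.2, 0, 0, 0.8, 0, 1.2, 0, 0, 0.5, 0, 1.2, 0, 0, 0.2, 0, 1.2, 0, 0, 0, 0])

```text
time: 5.98
tcp_pos: [624.3, -135.1, 119.5]
orientation: [-0.0, -0.095, 0.995, 0.0]
force: [-0.4, -0.4, -0.4]
width: 19.1
grip_force: 14.9
```

```bash
python3 -c "
from h import *
go('m32',119.0)"
```

```text
m32 t 5.98 tcp [ 624.3 -135.1  119.5] w 19.1 gf 14.9 F [-0.4 -0.4 -0.4] yaw 100.91 tilt [-0.  0. -1.] tool cm [-0.04  0.02  0.05]
```

Call:
arm_command(increments=[4, 0, 0, 0, 0, 4, 0, 0, 0, 0, 4, 0, 0, 0, 0, 4, 0, 0, -2, 0, 4, 0, 0, -3, 0, 4, 0, 0, -3.5, 0, 4, 0, 0, 0, 0])

```text
time: 6.57
tcp_pos: [626.0, -135.6, 211.7]
orientation: [0.005, -0.095, 0.995, -0.003]
force: [0.5, -0.7, 0.8]
width: 40.5
grip_force: 0.0
```

```bash
python3 -c "
from h import *
go('p42',200)"
```

```text
p42 t 6.57 tcp [ 626.  -135.6  211.7] w 40.5 gf 0.0 F [ 0.5 -0.7  0.8] yaw 100.92 tilt [ 0.01  -0.004 -1.   ] tool cm [20.27 -1.42  0.99]
```

Call:
arm_command(increments=[5, 3.3, -0.25, 0, 0, 5, 3.3, -0.25, 0, 0, 5, 3.3, -0.25, 0, 0, 5, 3.3, -0.25, 0, 0, 5, 3.3, -0.25, 0, 0, 5, 3.3, -0.25, 0, 0, 5, 0.3, 0, 0, 0, 5, 0, 0, 0, 0])

```text
time: 7.23
tcp_pos: [428.9, -188.2, 205.2]
orientation: [0.0, -0.094, 0.996, -0.0]
force: [0.0, 0.6, 0.3]
width: 50.2
grip_force: 0.0
```

Call:
arm_command(increments=[5, 0, 0, 0, 0])

```text
time: 7.32
tcp_pos: [430.4, -188.1, 205.1]
orientation: [0.001, -0.095, 0.995, -0.0]
force: [-0.8, 0.5, -0.4]
width: 49.8
grip_force: 0.0
```

```bash
python3 -c "
from h import *
go('p42',105)
p=vision.read_camera('top'); print(plugs(p,[(624.7,-134.8)])); cv2.imwrite('pics/t2.png',cv2.resize(p['pixels'][120:260,180:420],(800,467))[:,:,::-1])"
```

```text
p42 t 7.32 tcp [ 430.4 -188.1  205.1] w 49.8 gf 0.0 F [-0.8  0.5 -0.4] yaw 100.88 tilt [ 0.001 -0.001 -1.   ] tool cm [ 0.07  0.03 10.01]
[(array([ 626.4, -136.8]), np.float64(20.3), 46)]
```

View pics/t2.png

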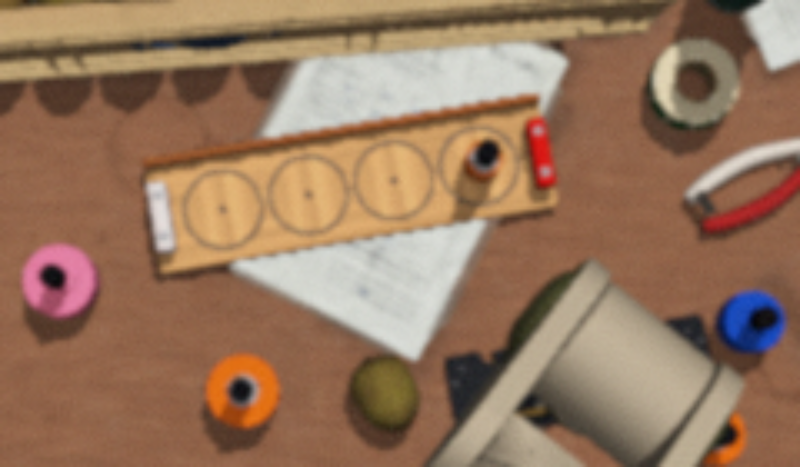

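The first plug stands centred in the red-end ring. The knob, corrected for height, reads (623.8,-135.4) against a target of (623.7,-134.5). Next is plug_42.

Call:
arm_command(increments=[5, 0, 0, 2, 0, 5, 0, 0, 2, 0, 5, 0, 0, 2, 0, 5, 0, 0, 2, 0, 5, 0, 0, 1.2, 0, 5, 0, 0, 0.8, 0, 5, 0, 0, 0, 0, 1.2, 0, 0, 0, 0])

```text
time: 8.03
tcp_pos: [430.4, -187.8, 104.8]
orientation: [-0.0, -0.095, 0.995, -0.0]
force: [0.3, 0.4, -0.2]
width: 45.4
grip_force: 0.0
```

Call:
arm_command(increments=[1.2, 0, 0, 0, 0, 1.2, 0, 0, 0, 0, 1.2, 0, 0, 0, 0, 1.2, 0, 0, 0, 0, 1.2, 0, 0, 0, 0])

```text
time: 8.45
tcp_pos: [430.0, -188.1, 105.2]
orientation: [0.0, -0.095, 0.995, -0.0]
force: [0.1, -2.1, 2.5]
width: 19.2
grip_force: 15.0
```

```bash
python3 -c "
from h import *
go('m42',205)"
```

```text
m42 t 8.45 tcp [ 430.  -188.1  105.2] w 19.2 gf 15.0 F [ 0.1 -2.1  2.5] yaw 100.91 tilt [ 0.001 -0.001 -1.   ] tool cm [-20.14   9.04  -9.98]
```

Call:
arm_command(increments=[1.2, 0, 0, -2, 0, 1.2, 0, 0, -4, 0, 1.2, 0, 0, -4, 0, 1.2, -2.88, 1.29, 0, 0, 1.2, -2.88, 1.29, 0, 0, 1.2, -2.88, 1.29, 0, 0, 1.2, -2.88, 1.29, 0, 0, 1.2, -2.88, 1.29, 0, 0])

```text
time: 9.12
tcp_pos: [559.9, -96.1, 204.8]
orientation: [-0.0, -0.095, 0.995, 0.0]
force: [-0.1, -0.6, -0.0]
width: 19.2
grip_force: 15.0
```

Call:
arm_command(increments=[1.2, -2.88, 1.29, 0, 0, 1.2, -2.88, 1.29, 0, 0, 1.2, 0, 0, 0, 0, 1.2, 0, 0, 2, 0, 1.2, 0, 0, 2, 0, 1.2, 0, 0, 2, 0, 1.2, 0, 0, 0, 0, 1.2, 0, 0, 0, 0])

```text
time: 9.78
tcp_pos: [610.2, -61.2, 144.4]
orientation: [-0.001, -0.095, 0.995, 0.0]
force: [1.6, 0.2, -0.5]
width: 19.3
grip_force: 15.0
```

```bash
python3 -c "
from h import *
go('m42',119.5)
p=vision.read_camera('side')
go('m42',119.5)"
```

```text
m42 t 9.78 tcp [610.2 -61.2 144.4] w 19.3 gf 15.0 F [ 1.6  0.2 -0.5] yaw 100.9 tilt [-0.002  0.001 -1.   ] tool cm [-0.03 -0.    2.49]
m42 t 9.83 tcp [610.7 -61.3 145.5] w 19.4 gf 15.0 F [-0.3  0.1 -0.8] yaw 100.9 tilt [ 0. -0. -1.] tool cm [0.02 0.02 2.6 ]
```

Call:
arm_command(increments=[1.2, 0, 0, 1, 0, 1.2, 0, 0, 0.8, 0, 1.2, 0, 0, 0.5, 0, 1.2, 0, 0, 0.2, 0, 1.2, 0, 0, 0, 0])

```text
time: 10.25
tcp_pos: [610.6, -61.1, 119.6]
orientation: [-0.0, -0.095, 0.995, 0.0]
force: [-0.7, 0.0, -0.8]
width: 19.4
grip_force: 15.0
```

Call:
arm_command(increments=[4, 0, 0, 0, 0, 4, 0, 0, 0, 0, 4, 0, 0, 0, 0, 4, 0, 0, -2, 0, 4, 0, 0, -3, 0, 4, 0, 0, -3.5, 0, 4, 0, 0, 0, 0, 4, 0, 0, 0, 0])

```text
time: 10.92
tcp_pos: [611.1, -61.1, 206.6]
orientation: [0.002, -0.095, 0.995, -0.001]
force: [-0.6, 0.3, -1.2]
width: 40.0
grip_force: 0.0
```

```bash
python3 -c "
from h import *
go('p52',200)"
```

```text
p52 t 10.92 tcp [611.1 -61.1 206.6] w 40.0 gf 0.0 F [-0.6  0.3 -1.2] yaw 100.92 tilt [ 0.004 -0.001 -1.   ] tool cm [ 26.25 -22.71   0.61]
```

Call:
arm_command(increments=[5, 2.62, -2.27, 0, 0, 5, 2.62, -2.27, 0, 0, 5, 2.62, -2.27, 0, 0, 5, 2.62, -2.27, 0, 0, 5, 2.62, -2.27, 0, 0, 5, 2.62, -2.27, 0, 0, 5, 2.62, -2.27, 0, 0, 5, 2.62, -2.27, 0, 0])

```text
time: 11.58
tcp_pos: [437.7, -279.7, 203.5]
orientation: [-0.001, -0.095, 0.995, 0.001]
force: [0.8, -0.2, -0.6]
width: 50.1
grip_force: 0.0
```

Call:
arm_command(increments=[5, 2.62, -2.27, 0, 0, 5, 2.62, -2.27, 0, 0, 5, 0, 0, 0, 0, 5, 0, 0, 0, 0, 5, 0, 0, 0, 0])

```text
time: 12.0
tcp_pos: [396.3, -332.9, 203.9]
orientation: [-0.0, -0.095, 0.995, 0.001]
force: [0.3, -0.3, -1.0]
width: 50.1
grip_force: 0.0
```

```bash
python3 -c "
from h import *
go('p52',105)
p=vision.read_camera('top'); print(plugs(p,[(624.7,-134.8),(610.5,-61)]))
go('p52',105)"
```

```text
p52 t 12.0 tcp [ 396.3 -332.9  203.9] w 50.1 gf 0.0 F [ 0.3 -0.3 -1. ] yaw 100.9 tilt [-0.001  0.002 -1.   ] tool cm [ 0.   -0.11  9.89]
[(array([ 626.2, -136.6]), np.float64(124.9), 55), (array([610.6, -60.6]), np.float64(37.6), 31)]
p52 t 12.05 tcp [ 396.7 -332.6  204.1] w 49.6 gf 0.0 F [ 0.8  0.1 -0.2] yaw 100.96 tilt [-0.001  0.001 -1.   ] tool cm [ 0.05 -0.13  9.91]
```

Call:
arm_command(increments=[5, 0, -0.1, 2, 0, 5, 0, 0, 2, 0, 5, 0, 0, 2, 0, 5, 0, 0, 2, 0, 5, 0, 0, 1.2, 0, 5, 0, 0, 0.7, 0, 5, 0, 0, 0, 0, 1.2, 0, 0, 0, 0])

```text
time: 12.72
tcp_pos: [397.1, -334.0, 105.9]
orientation: [-0.0, -0.096, 0.995, 0.0]
force: [0.7, -1.0, 0.0]
width: 45.2
grip_force: 0.0
```

Call:
arm_command(increments=[1.2, 0, 0, 0, 0, 1.2, 0, 0, 0, 0, 1.2, 0, 0, 0, 0, 1.2, 0, 0, 0, 0, 1.2, 0, 0, 0, 0])

```text
time: 13.13
tcp_pos: [396.6, -334.5, 106.2]
orientation: [0.0, -0.095, 0.995, -0.0]
force: [0.0, 0.8, 3.3]
width: 19.3
grip_force: 15.0
```

```bash
python3 -c "
from h import *
go('m52',215)"
```

```text
m52 t 13.13 tcp [ 396.6 -334.5  106.2] w 19.3 gf 15.0 F [0.  0.8 3.3] yaw 100.91 tilt [ 0. -0. -1.] tool cm [-26.18  30.29 -10.89]
```

Call:
arm_command(increments=[1.2, 0, 0, -3, 0, 1.2, 0, 0, -4, 0, 1.2, 0, 0, -4, 0, 1.2, -2.18, 2.52, 0, 0, 1.2, -2.18, 2.52, 0, 0, 1.2, -2.18, 2.52, 0, 0, 1.2, -2.18, 2.52, 0, 0, 1.2, -2.18, 2.52, 0, 0])

```text
time: 13.8
tcp_pos: [480.1, -188.7, 215.9]
orientation: [0.0, -0.095, 0.995, -0.0]
force: [0.4, -1.1, -0.4]
width: 19.3
grip_force: 15.0
```

Call:
arm_command(increments=[1.2, -2.18, 2.52, 0, 0, 1.2, -2.18, 2.52, 0, 0, 1.2, -2.18, 2.52, 0, 0, 1.2, -2.18, 2.52, 0, 0, 1.2, -2.18, 2.52, 0, 0, 1.2, -2.18, 2.52, 0, 0, 1.2, -2.18, 2.52, 0, 0, 1.2, 0, 0, 0, 0])

```text
time: 14.47
tcp_pos: [597.7, 16.4, 215.4]
orientation: [0.0, -0.097, 0.995, 0.001]
force: [0.1, -0.4, -0.6]
width: 19.5
grip_force: 15.0
```

Call:
arm_command(increments=[1.2, 0, 0, 2, 0, 1.2, 0, 0, 2, 0, 1.2, 0, 0, 2, 0, 1.2, 0, 0, 1, 0, 1.2, 0, 0, 0, 0, 1.2, 0, 0, 0, 0])

```text
time: 14.97
tcp_pos: [596.2, 11.7, 146.0]
orientation: [-0.0, -0.095, 0.995, -0.0]
force: [0.3, -0.2, -0.2]
width: 19.4
grip_force: 15.0
```

```bash
python3 -c "
from h import *
go('m52',120.5)
p=vision.read_camera('side')
go('m52',120.5)"
```

```text
m52 t 14.97 tcp [596.2  11.7 146. ] w 19.4 gf 15.0 F [ 0.3 -0.2 -0.2] yaw 100.9 tilt [-0. -0. -1.] tool cm [-0.02  0.08  2.55]
m52 t 15.02 tcp [596.5  11.7 146.7] w 19.2 gf 15.0 F [ 0.4 -0.6  0.2] yaw 100.9 tilt [ 0.001 -0.    -1.   ] tool cm [0.01 0.08 2.62]
```

Call:
arm_command(increments=[1.2, 0, 0.1, 1, 0, 1.2, 0, 0, 0.8, 0, 1.2, 0, 0, 0.5, 0, 1.2, 0, 0, 0.25, 0, 1.2, 0, 0, 0, 0])

```text
time: 15.43
tcp_pos: [595.9, 13.1, 120.2]
orientation: [-0.0, -0.095, 0.995, 0.0]
force: [-0.1, -0.4, -1.2]
width: 19.4
grip_force: 15.0
```

Call:
arm_command(increments=[4, 0, 0, 0, 0, 4, 0, 0, 0, 0, 4, 0, 0, 0, 0, 4, 0, 0, -2, 0, 4, 0, 0, -3, 0, 4, 0, 0, -3.5, 0, 4, 0, 0, 0, 0, 4, 0, 0, 0, 0])

```text
time: 16.1
tcp_pos: [596.4, 12.9, 206.9]
orientation: [0.002, -0.095, 0.995, -0.001]
force: [-0.3, 0.1, -1.0]
width: 40.3
grip_force: 0.0
```

```bash
python3 -c "
from h import *
go('p62',205)"
```

```text
p62 t 16.1 tcp [596.4  12.9 206.9] w 40.3 gf 0.0 F [-0.3  0.1 -1. ] yaw 100.92 tilt [ 0.004 -0.001 -1.   ] tool cm [15.85  8.22  0.12]
```

Call:
arm_command(increments=[5, 2.64, 1.37, 0, 0, 5, 2.64, 1.37, 0, 0, 5, 2.64, 1.37, 0, 0, 5, 2.64, 1.37, 0, 0, 5, 2.64, 1.37, 0, 0, 5, 2.64, 1.37, 0, 0, 5, 0, 0, 0, 0, 5, 0, 0, 0, 0])

```text
time: 16.77
tcp_pos: [423.9, 64.0, 204.6]
orientation: [-0.001, -0.095, 0.995, 0.0]
force: [0.6, 0.4, -0.1]
width: 50.2
grip_force: 0.0
```

Call:
arm_command(increments=[5, 0, 0, 0, 0])

```text
time: 16.85
tcp_pos: [425.5, 63.5, 204.9]
orientation: [-0.0, -0.095, 0.995, -0.0]
force: [-0.5, 0.2, -0.0]
width: 50.0
grip_force: 0.0
```

```bash
python3 -c "
from h import *
go('p62',105)
p=vision.read_camera('top'); cv2.imwrite('pics/t3.png',cv2.resize(p['pixels'][120:260,180:420],(800,467))[:,:,::-1])
go('p62',105)"
```

```text
p62 t 16.85 tcp [425.5  63.5 204.9] w 50.0 gf 0.0 F [-0.5  0.2 -0. ] yaw 100.91 tilt [-0. -0. -1.] tool cm [0.02 0.02 9.99]
p62 t 16.9 tcp [425.8  63.4 204.8] w 49.9 gf 0.0 F [-0.6  1.3 -0.4] yaw 100.9 tilt [-0. -0. -1.] tool cm [0.05 0.03 9.98]
```

View pics/t3.png

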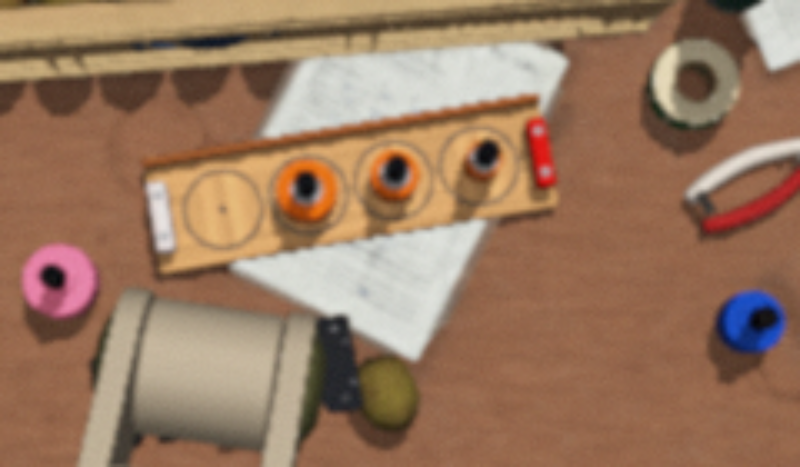

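Three plugs stand in their rings at (485,160), (395,175) and (307,190). The arm is over the last one. Now plug_62.

Call:
arm_command(increments=[5, 0, 0, 2, 0, 5, 0, 0, 2, 0, 5, 0, 0, 2, 0, 5, 0, 0, 2, 0, 5, 0, 0, 1.2, 0, 5, 0, 0, 0.8, 0, 5, 0, 0, 0, 0, 1.2, 0, 0, 0, 0])

```text
time: 17.57
tcp_pos: [425.4, 63.5, 105.1]
orientation: [-0.0, -0.095, 0.995, 0.0]
force: [-0.2, -0.2, 0.4]
width: 45.1
grip_force: 0.0
```

Call:
arm_command(increments=[1.2, 0, 0, 0, 0, 1.2, 0, 0, 0, 0, 1.2, 0, 0, 0, 0, 1.2, 0, 0, 0, 0, 1.2, 0, 0, 0, 0])

```text
time: 17.98
tcp_pos: [425.1, 63.7, 105.7]
orientation: [0.001, -0.095, 0.995, -0.0]
force: [-0.9, -0.2, 3.8]
width: 19.3
grip_force: 15.0
```

```bash
python3 -c "
from h import *
go('m62',205)"
```

```text
m62 t 17.98 tcp [425.1  63.7 105.7] w 19.3 gf 15.0 F [-0.9 -0.2  3.8] yaw 100.92 tilt [ 0.001 -0.    -1.   ] tool cm [-15.86  -0.77  -9.92]
```

Call:
arm_command(increments=[1.2, 0, 0, -2, 0, 1.2, 0, 0, -4, 0, 1.2, 0, 0, -4, 0, 1.2, -3.18, -0.15, 0, 0, 1.2, -3.18, -0.15, 0, 0, 1.2, -3.18, -0.15, 0, 0, 1.2, -3.18, -0.15, 0, 0, 1.2, -3.18, -0.15, 0, 0])

```text
time: 18.65
tcp_pos: [583.6, 86.8, 205.2]
orientation: [-0.0, -0.095, 0.995, 0.0]
force: [0.2, -0.1, -1.5]
width: 19.2
grip_force: 15.0
```

Call:
arm_command(increments=[1.2, 0, 0, 0, 0, 1.2, 0, 0, 2, 0, 1.2, 0, 0, 2, 0, 1.2, 0, 0, 2, 0, 1.2, 0, 0, 0, 0, 1.2, 0, 0, 0, 0])

```text
time: 19.15
tcp_pos: [581.9, 86.4, 144.9]
orientation: [-0.001, -0.095, 0.995, 0.0]
force: [0.8, -0.1, -1.3]
width: 19.0
grip_force: 15.0
```

```bash
python3 -c "
from h import *
go('m62',120)
p=vision.read_camera('side')
go('m62',120)"
```

```text
m62 t 19.15 tcp [581.9  86.4 144.9] w 19.0 gf 15.0 F [ 0.8 -0.1 -1.3] yaw 100.91 tilt [-0.002  0.    -1.   ] tool cm [-0.02 -0.03  2.49]
m62 t 19.2 tcp [582.5  86.4 146. ] w 19.5 gf 15.0 F [-0.  -0.2 -1.3] yaw 100.91 tilt [ 0. -0. -1.] tool cm [ 0.04 -0.01  2.6 ]
```

Lower, release, and retreat up and back towards the robot.

Call:
arm_command(increments=[1.2, 0, 0, 1, 0, 1.2, 0, 0, 0.8, 0, 1.2, 0, 0, 0.5, 0, 1.2, 0, 0, 0.2, 0, 1.2, 0, 0, 0, 0])

```text
time: 19.62
tcp_pos: [582.3, 86.4, 120.1]
orientation: [-0.0, -0.095, 0.995, 0.0]
force: [-0.3, -0.4, -1.3]
width: 19.2
grip_force: 15.0
```

Call:
arm_command(increments=[4, 0, 0, 0, 0, 4, 0, 0, 0, 0, 4, 0, 0, 0, 0, 4, 0, 0, -2, 0, 4, 0, 0, -3, 0, 4, 0, 0, -3.5, 0, 4, 0, 0, 0, 0, 4, 0, 0, 0, 0])

```text
time: 20.28
tcp_pos: [582.9, 86.4, 207.0]
orientation: [0.002, -0.095, 0.995, -0.0]
force: [0.3, -1.0, -0.8]
width: 39.7
grip_force: 0.0
```

Call:
arm_command(increments=[4, 2, 3, -1, 0, 4, 2, 3, -1, 0, 4, 2, 3, -1, 0, 4, 2, 3, -1, 0, 4, 2, 3, -1, 0, 4, 2, 3, -1, 0, 4, 2, 3, -1, 0, 4, 2, 3, -1, 0])

```text
time: 20.95
tcp_pos: [378.2, 292.6, 284.5]
orientation: [-0.001, -0.095, 0.995, -0.0]
force: [0.4, 1.3, -0.3]
width: 39.9
grip_force: 0.0
```

Call:
arm_command(increments=[4, 0, 3, 0, 0, 4, 0, 3, 0, 0, 4, 0, 0, 0, 0, 4, 0, 0, 0, 0])

```text
time: 21.28
tcp_pos: [367.8, 351.4, 283.9]
orientation: [-0.001, -0.096, 0.995, -0.001]
force: [0.2, -0.0, -0.1]
width: 39.8
grip_force: 0.0
```

```bash
python3 -c "
from h import *
M=['m32','m42','m52','m62']; V=[]
for n in('top','side'):
    p=vision.read_camera(n); g=(602.4,-24.1,.1905) if n=='top' else (604.4,-24.5,.1892)
    C=p['T'][:3,3]
    for m,k in zip(M,(-112.5,-37.5,37.5,112.5)):
        r=plugs(p,[TG[m]])[0]; q=r[0]+(C[:2]-r[0])*14/(C[2]-60)
        print(n,m,'knob-mark',(q-[g[0]-np.sin(g[2])*k,g[1]+np.cos(g[2])*k]).round(1),r[1:])
    a=p['pixels'][120:260,180:380] if n=='top' else p['pixels'][120:330,200:400]
    V.append(cv2.resize(a,(400,280 if n=='top' else 420)))
V[0]=np.vstack([V[0],np.zeros((140,400,3),np.uint8)])
cv2.imwrite('pics/end.png',np.hstack(V)[:,:,::-1]); print(robot.get_obs()['time'])"
```

```text
top m32 knob-mark [ 0.3 -1.2] (np.float64(124.9), 54)
top m42 knob-mark [-1.3  0.9] (np.float64(83.8), 60)
top m52 knob-mark [-1.6  0.7] (np.float64(124.0), 173)
top m62 knob-mark [-0.6  0.3] (np.float64(89.5), 241)
side m32 knob-mark [ 0.3 -2.9] (np.float64(59.6), 95)
side m42 knob-mark [-0.3 -2.8] (np.float64(52.2), 55)
side m52 knob-mark [-0.8 -2.3] (np.float64(62.2), 136)
side m62 knob-mark [ 0.2 -0.1] (np.float64(73.0), 194)
21.3833
```

View pics/end.png

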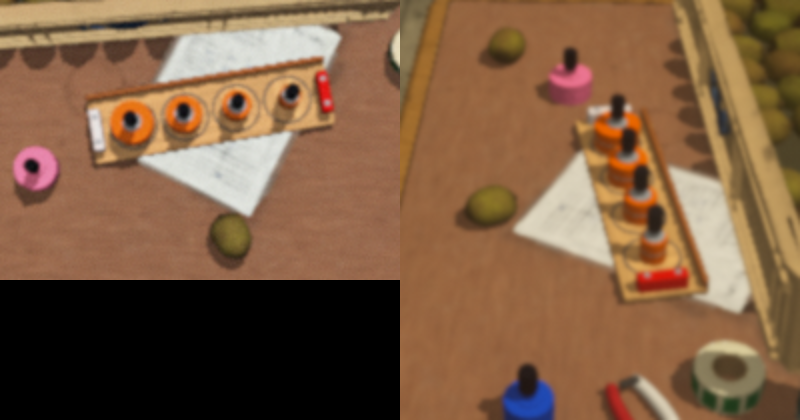

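All four plugs stand upright in their rings in size order, within about 1–2 mm. The kiwis and decoys have not moved, and the arm is clear. I'm handing it in.

```bash
python3 -c "
from station import robot
print(robot.finish_job())"
```

```text
the job is handed in; nothing more can be done
None
```

The job is handed in: the four orange plugs stand upright on the rack in size order, smallest by the red block, about 1–2 mm off centre by the top camera (the side camera read up to 3 mm), with the kiwis and look-alikes left where they were, at about 21 s of the 88 s allowed.

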